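# Hang the spice rack on the sprung studs by its keyholes

### The arm

A 6-joint arm with a two-finger parallel gripper is mounted at the origin on a cart in front of the work surface, level with it; the furniture and walls round the work are solid. World frame = base frame: x ahead of the robot, y to its left, z up, the work surface at z = 0. Lengths are in m, angles in rad, forces in N, time in s.
With the tool pointing down it reaches from about 0.35 to 0.725 m from the base axis. Payload 4.3 kg.
Tool frame: the origin (TCP) lies midway between the tips of the shut fingers; the grasp point (between the pads) lies 19 mm behind it (arm.hold_point_z is the z of the grasp point in the tool frame, in m); z points along the fingers, y is the line along which they close (so a half turn about z gives the same grasp; the last joint's range is limited). The gripper opens to 85 mm and grips with 20 to 120 N. Pads are 22 mm wide; open, the fingers measure 114 mm over their backs; the gripper's body (76 mm by 85 mm) begins 54 mm behind the grasp point. The pads swing forward as they close: fully open they stand 13 mm farther back than shut.
Start: joints at [1.058, 0.377, 0.081, 1.274, 0, 1.46], TCP at [0.225, 0.529, 0.231] pointing down, gripper open.
Joint ranges: [-2.72, 2.72], [-0.84, 1.66], [-1.02, 1.22], [-1.77, 2.12], [-1.37, 1.28], [-3.14, 3.14]. Speed limits (rad/s): [2.57, 2.57, 3.14, 3.14, 3.14, 3.14].

### API

Orientations are given as a 3x3 rotation matrix whose columns are the frame's x, y, z axes.
In Python, from bench import arm, cams gives the robot as it stands.
- The arm moves only by the tool apply_moves, never from a script. Its argument "moves" is a list of rows, each an object with "offset": the shift along the world's x, y, z in mm, a list of three; "rotation": the turn, a rotation vector about the world's x, y, z in rad, a list of three; "hand": the closure, from 0 (fully open) to 1 (shut). In form: [{"offset": [tx, ty, tz], "rotation": [wx, wy, wz], "hand": hand}, ...]. A call has 1 to 12 rows; each row shifts and turns the commanded pose from where the row before left it; what a row does not reach is not made up. A row lasts 1/10 s, in which the tool goes at most 50 mm and 8.59 degrees, less where a joint would pass 70% of its speed; a pose out of reach is approached as far as the arm can. A call with a gripper value outside its range is refused whole. The fingers move at their own pace and stop on an object; "squeeze" is the grip in N (left out, the last holds). Time passes only in rows, so rows that do not move let the fingers close. It gives the time, the measured TCP pose, the force, the opening and the grip force at its end, in the units of the state.
- arm.state(): the state, without advancing time (a new reading comes with each control period).
- cams.read_camera(name): name is "scene" or "top" or "wrist"; returns (picture, depth): 400x640x3 uint8, red, green, blue; 400x640 float32, m along the optical axis (not along the pixel's ray), 0 where there is no reading.
- cams.camera_info(name): a dict with "K" (3x3 intrinsics, pixels), "cam_to_world" (4x4, takes a point from camera to world coordinates); the wrist camera has in their place "T_tool_cam" (4x4, takes a point from camera to tool coordinates, whose origin is the TCP and whose axes are the flange's). Camera axes: x right, y up, looking along -z (the intrinsics and any distortion apply to the point x, -y, -z); pixel columns grow to the right and rows downward; lengths in m; the calibration is good to about 2 mm. A picture is of the moment at which its call begins: read the wrist's pose just before it. camera_info takes no time and is no camera call.
- arm.job_done(): hands the job in; it is judged then, once.
Trained networks look in the newest picture that a camera, given by its name, has taken for a name from the list of things; names that differ only in an ending like _2 or _b are one class to them, and where a whole thing is asked for, a point or a joint stands for the part that bears it (a point fixed in the world has none). Each returns a list of dicts, best first, with "score" (0 to 1); they miss things now and then, are a little off and sometimes report something else, mostly with a low value. They report only what shows in the picture. A call takes as long as a camera call. They do not tell look-alikes from the thing itself.
- cams.find_in(camera, name): "bbox" ([centre column, centre row, width, height] in pixels, round what is visible of it).
- cams.regions_of(camera, name): "region" (400x640 bool, what is visible of it) and "bbox" ([centre column, centre row, width, height] in pixels, round what is visible of it).
The state is a dict: "time": time; "q": joint angles; "qd": joint speeds; "tau": joint torques, N m; "eef_pos": TCP position; "ee_rot": TCP orientation; "ft_force": force on the tool from outside, world axes, zero at the start; "moment": the same for the moment, N m; "opening": finger opening in m; "finger_force": force on a finger pad.
Only numpy, scipy, OpenCV 4.12 (cv2) and the standard library are available. Lean on these libraries where they do the work, as an engineer would, in place of code of your own. Each camera call takes 0.05 s, during which the arm holds its last target. There are 200 camera calls.

### The job

Hang the wooden spice rack on the two button studs of the upright board: push it straight on so that both stud heads go into the keyholes in its back, pull it down firmly until it is fully home, level and flush against the board, and let go. The studs may have been slid along their track, so feel for them. Leave the jar, the shaker and the teaspoon at the board where they are.

Things in the scene. Friction and masses are not known exactly. Their poses are not given: they have to be found in the camera images.
- rack: Loose empty wooden spice rack, 0.25 to 0.5 kg, standing on the table: 70 deep (x) x 180 wide (y) x 112 high (z) mm. Origin: centre of its underside; x points to its back, the flat plane x = +35 mm; z up. Floor 8 mm thick, two bays 73 mm wide with end cheeks at y = 80 to 90 mm on both sides (up to 102 mm high), a steel rod across the front at x = -31, z = 46 mm.
- grip (a point): Top middle of the rack's partition, the upright wall between the bays and the place to grip it from above, one finger in each bay: 14 mm thick (y), 54 mm long (x), its top 112 mm above the rack's underside. Axes as the rack's; the point lies at (-8, 0, 112) mm from the rack's origin.
- keyholes (a point): Point on the rack's back, midway between the entry openings of its two keyholes, at (35, 0, 52) mm from the rack's origin, axes as the rack's. The entries lie 50 mm to either side (y), each 28 mm across with bevelled corners, pocket 13 mm deep; a stud head has 4 mm play in it to each side. Above each entry runs a slot 12 mm wide.
- slot_ends (a point): Point on the rack's back, midway between the places where the stud necks rest when it hangs fully home, 26 mm above point keyholes. The wood beside the slots thickens upward from 3 to 6 mm and wedges under the stud heads over the last 12 mm of the way down, so the rack's weight does not take it home: pulling down takes 10 to 20 N, then it stops hard.
- board: Freestanding upright wooden board, fixed: 18 thick (x) x 320 wide (y) x 215 high (z) mm on two feet 18 mm high at y = -125 and +125 mm (x = -80 to +70 mm). Origin: centre of its underside, on the table; x points away from the robot, the front face is the plane x = -9 mm; z up. With the rack hung home, the rack's origin lies at x = -44, z = 87 mm in this frame.
- track (a point): Middle of the flush aluminium track on the board's front face, 165 mm above the table, axes as the board's. The two steel button studs stick out of the track toward the robot, at this height, 100 mm apart. The middle of the pair lies anywhere from 25 mm left to 25 mm right (y) of this point, different each time, to be seen or felt. Necks 8 mm thick, heads 20 mm across (see board_face).
- board_face (a point): Point on the board's front face 65 mm above the table; axes as the board's. The stud heads are 20 mm across and 4.5 mm thick; their undersides stand 5 mm and their tops 9.5 mm in front of this face. They do not push in; springs let them be drawn out by up to 4 mm (5 N to start, 1 N more per mm). With the heads in the entries the rack's back can lie flat on this face.
- spice_jar: Round jar with dark cap, 41 mm across, 105 mm high, standing beside the board's left end; to be left alone. Origin: centre of its underside.
- pepper: Glass shaker with metal cap, 44 mm across, 90 mm high, standing beside the board's right end; to be left alone. Origin: centre of its underside.
- teaspoon: Teaspoon 136 mm long, 13 mm high, lying on the table in front of the board, below the studs; to be left alone. Origin: centre of its underside.
Things that resemble listed ones, but are neither listed nor needed, are in the scene too. There is more than one size of the rack; the one meant has the size given above.

How it is judged:
At the end, for the whole second after the job is handed in: The rack hangs on both studs, pulled fully home (its height on the board within 3 mm of the home position), flush with the board (within 3 mm), level and square to it (within 0.05 rad), at rest and let go (x of rack in the frame of board between -0.047 and -0.041 m and y of rack in the frame of board between -0.031 and 0.031 m and z of rack in the frame of board between 0.084 and 0.09 m and angle between rack's own z axis and vertical below 0.05 rad and angle between the x axis of rack and the x axis of board, either way round below 0.05 rad and linear speed of rack below 0.02 m/s and angular speed of rack below 0.1 rad/s); the robot touches nothing.
It fails at once if the jar, the shaker or the teaspoon at the board was pushed more than 30 mm from its place (distance of any of spice_jar, pepper, teaspoon from where it was at the start of the episode above 0.03 m).
It also fails if it takes over 48 s, if anything falls off the work surface, if the arm or the gripper's body presses on something with over 40 N, if the wrist force passes 120 N, or if a joint passes its speed limit or range.

## Working session

There is one attempt and no reset: what is moved stays moved. The work goes in short steps, Python scripts to look and compute and a tool call to move; the robot and the scene stay as the last step left them, time stands still between calls to the robot, and variables do not carry over. Pictures are saved under pics/ and viewed, at most 10 in all, crops included, and the job is handed in when it is done.

Besides the shell and the picture viewer there is one more tool, called after "Emit:" as name(argument=value, ...) on one line, values as JSON. apply_moves: Moves the arm, as the interface text tells. Its arguments: {"type":"object","properties":{"moves":{"type":"array"},"squeeze":{"type":"number"}},"required":["moves"]}

```bash
mkdir -p pics; cat > h.py <<'E'
import numpy as np, cv2
from bench import arm, cams
def snap(name,fn=None):
    st=arm.state(); p,d=cams.read_camera(name); i=cams.camera_info(name)
    if name=='wrist':
        T=np.eye(4);T[:3,:3]=np.array(st['ee_rot']).reshape(3,3);T[:3,3]=st['eef_pos'];T=T@np.array(i['T_tool_cam'])
    else: T=np.array(i['cam_to_world'])
    K=np.array(i['K'])
    if fn: cv2.imwrite('pics/'+fn,p[:,:,::-1])
    v,u=np.mgrid[0:400,0:640]
    X=np.stack([(u-K[0,2])/K[0,0]*d,-(v-K[1,2])/K[1,1]*d,-d,np.ones_like(d)],-1)@T.T
    W=X[...,:3]; W[d==0]=np.nan
    return p,d,W
E
python3 - <<'E'
from h import *
print({k:np.round(v,3).tolist() for k,v in arm.state().items()})
for c in ['scene','top']:
    p,d,W=snap(c,c+'.png'); np.save(c+'.npy',W)
    print(c,{k:np.round(v,3).tolist() if k in('K','cam_to_world') else v for k,v in cams.camera_info(c).items()})
    for n in ['rack','board','spice_jar','pepper','teaspoon','track']:
        for r in cams.regions_of(c,n):
            m=W[r['region']]; m=m[~np.isnan(m[:,0])]
            if len(m): print(c,n,round(r['score'],2),np.round(r['bbox']),np.round(np.percentile(m,[2,50,98],axis=0),3).tolist())
E
```

```text
{'time': 0.0, 'q': [1.058, 0.378, 0.08, 1.274, -0.0, 1.461], 'qd': [0.001, -0.001, 0.001, 0.001, 0.001, -0.0], 'tau': [-0.001, -46.36, 26.988, 0.021, -0.0, -0.0], 'eef_pos': [0.225, 0.528, 0.23], 'ee_rot': [[-0.92, 0.392, -0.001], [0.392, 0.92, -0.002], [0.0, -0.002, -1.0]], 'ft_force': [-0.72, -0.955, 0.01], 'moment': [0.021, 0.023, -0.005], 'finger_force': 0.0, 'opening': 0.086}
scene {'K': [[367.819, 0.0, 326.264], [0.0, 367.819, 197.371], [0.0, 0.0, 1.0]], 'cam_to_world': [[0.671, 0.405, -0.62, 0.01], [-0.741, 0.348, -0.575, -0.548], [-0.017, 0.845, 0.534, 0.602], [0.0, 0.0, 0.0, 1.0]]}
scene rack 0.98 [411. 305.  64.  81.] [[0.438, -0.39, -0.001], [0.482, -0.331, 0.04], [0.521, -0.262, 0.08]]
scene rack 0.75 [226. 206.  71. 100.] [[0.315, 0.09, 0.005], [0.416, 0.165, 0.087], [0.548, 0.275, 0.15]]
scene rack 0.68 [312. 260.  72.  93.] [[0.389, -0.19, 0.002], [0.439, -0.105, 0.062], [0.487, -0.007, 0.112]]
scene board 0.64 [377. 205. 124. 122.] [[0.613, -0.258, 0.016], [0.648, -0.127, 0.122], [0.677, 0.044, 0.214]]
scene spice_jar 0.6 [304. 196.  14.  32.] [[0.589, 0.076, 0.011], 
[... 764 characters left out ...]
 [0.431, 0.196, 0.077], [0.542, 0.282, 0.152]]
top rack 0.56 [350. 278.  94.  66.] [[0.394, -0.179, 0.004], [0.443, -0.095, 0.048], [0.486, -0.011, 0.114]]
top board 0.79 [368. 191. 158.  69.] [[0.575, -0.252, 0.014], [0.642, -0.106, 0.156], [0.68, 0.045, 0.217]]
top spice_jar 0.87 [271. 195.  22.  25.] [[0.587, 0.078, 0.003], [0.6, 0.094, 0.103], [0.624, 0.114, 0.108]]
top pepper 0.66 [445. 179.  23.  19.] [[0.675, -0.316, 0.008], [0.686, -0.294, 0.076], [0.706, -0.28, 0.09]]
top teaspoon 0.82 [362. 216.  11.  45.] [[0.542, -0.124, -0.001], [0.569, -0.11, 0.005], [0.64, -0.1, 0.014]]
top track 0.73 [366. 194. 159.  69.] [[0.569, -0.251, 0.014], [0.641, -0.103, 0.152], [0.679, 0.046, 0.217]]
```

```bash
python3 - <<'E'
import cv2
a=cv2.imread('pics/scene.png');b=cv2.imread('pics/top.png')
A=cv2.resize(a[130:360,180:480],(780,598),interpolation=2);cv2.imwrite('pics/sc.png',A)
B=cv2.resize(b[140:340,260:480],(660,600),interpolation=2);cv2.imwrite('pics/tc.png',B)
E
```

```text
(no output)
```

View pics/sc.png

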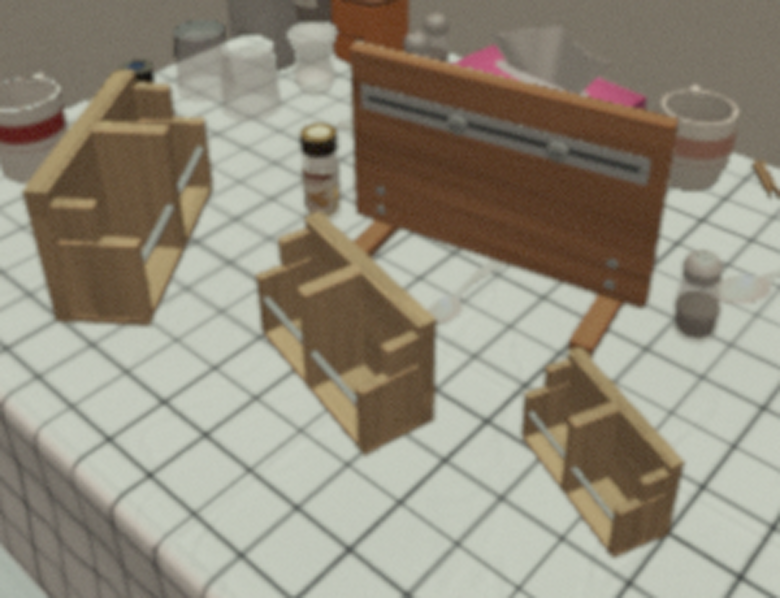

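View pics/tc.png

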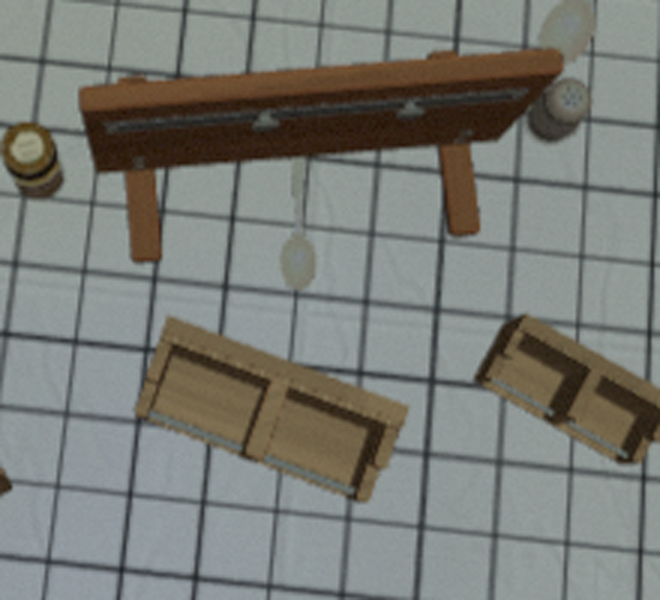

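```bash
cat > m.py <<'E'
from h import *
def ray(c,u,v):
    i=cams.camera_info(c);K=np.array(i['K']);T=np.array(i['cam_to_world'])
    return T[:3,3],T[:3,:3]@np.array([(u-K[0,2])/K[0,0],-(v-K[1,2])/K[1,1],-1])
W={c:np.load(c+'.npy') for c in('scene','top')}
for c in W:
    p=W[c].reshape(-1,3);p=p[~np.isnan(p[:,0])]
    # board: top strip & front face
    b=p[(p[:,1]>-.29)&(p[:,1]<.075)&(p[:,0]>.58)&(p[:,0]<.70)]
    s=b[b[:,2]>.208]; print(c,'board top rect',cv2.minAreaRect((s[:,:2]*1000).astype(np.float32)),np.median(s[:,2]),len(s))
    f=b[(b[:,2]>.03)&(b[:,2]<.2)&(b[:,1]<.03)&(b[:,1]>-.23)]
    for _ in range(6):
        A=np.c_[f[:,1:],np.ones(len(f))];k=np.linalg.lstsq(A,f[:,0],rcond=None)[0];r=f[:,0]-A@k;f=f[abs(r)<max(.004,1.5*r.std())]
    print('face x=a y+b z+c',k,len(f),r.std())
    k2=k.copy()
    n=np.array([1,-k[0],-k[1]]);off=k[2]-.0095
    for u,v in ([(355.8,176.5),(394.6,187.7)] if c=='scene' else [(348,179.3),(396,175.3)]):
        o,d=ray(c,u,v);t=(off-n@o)/(n@d);print('stud',o+t*d)
    r=p[(p[:,0]>.37)&(p[:,0]<.51)&(p[:,1]>-.21)&(p[:,1]<.02)]
    a=r[r[:,2]>.015];print('rack',cv2.minAreaRect((a[:,:2]*1000).astype(np.float32)))
    a=r[(r[:,2]>.1)];print('rack hi',cv2.minAreaRect((a[:,:2]*1000).astype(np.float32)),a.mean(0),np.percentile(a[:,2],95))
E
python3 m.py
```

```text
scene board top rect ((652.0169067382812, -103.88528442382812), (21.786264419555664, 316.3494873046875), 10.932816505432129) 0.2133611740449844 703
face x=a y+b z+c [-0.19544722 -0.00218894  0.62442555] 5662 0.0012674036149723413
stud [ 0.62874591 -0.07261361  0.16983865]
stud [ 0.64792533 -0.17072007  0.16765383]
rack ((442.3787536621094, -96.42166137695312), (182.30535888671875, 72.63970184326172), 75.52127838134766)
rack hi ((442.6310119628906, -95.98448944091797), (181.2158660888672, 72.27401733398438), 75.5594482421875) [ 0.45495123 -0.10833924  0.10861797] 0.11252132686264431
top board top rect ((650.2086181640625, -101.8983154296875), (19.56778335571289, 318.3415222167969), 11.079279899597168) 0.21419729967475165 1469
face x=a y+b z+c [-1.95244909e-01 -4.54773120e-04  6.21104899e-01] 2191 0.000521310021805565
stud [ 0.62496845 -0.06889781  0.19438116]
stud [ 0.64343036 -0.16345733  0.19515547]
rack ((439.7215270996094, -95.56040954589844), (180.2189483642578, 71.33312225341797), 75.38418579101562)
rack hi ((439.92120361328125, -95.31593322753906), (179.447509765625, 71.07005310058594), 75.38418579101562) [ 0.45701329 -0.10102088  0.11059048] 0.11461720255020436
```

Emit:
apply_moves(moves=[{"offset": [15, -47, 2], "rotation": [0, 0, 0.0124], "hand": 0}, {"offset": [15, -47, 2], "rotation": [0, 0, 0.0124], "hand": 0}, {"offset": [15, -47, 2], "rotation": [0, 0, 0.0124], "hand": 0}, {"offset": [15, -47, 2], "rotation": [0, 0, 0.0124], "hand": 0}, {"offset": [15, -47, 2], "rotation": [0, 0, 0.0124], "hand": 0}, {"offset": [15, -47, 2], "rotation": [0, 0, 0.0124], "hand": 0}, {"offset": [15, -47, 2], "rotation": [0, 0, 0.0124], "hand": 0}, {"offset": [15, -47, 2], "rotation": [0, 0, 0.0124], "hand": 0}, {"offset": [15, -47, 2], "rotation": [0, 0, 0.0124], "hand": 0}, {"offset": [15, -47, 0], "rotation": [0, 0, 0.0124], "hand": 0}, {"offset": [15, -47, 0], "rotation": [0, 0, 0.0124], "hand": 0}, {"offset": [15, -47, 0], "rotation": [0, 0, 0.0124], "hand": 0}])

```text
time: 1.9
eef_pos: [0.4057, -0.0371, 0.2498]
ee_rot: [[-0.968, 0.251, 0.001], [0.251, 0.968, 0.0], [-0.001, 0.0, -1.0]]
ft_force: [1.7, 0.7, 0.0]
opening: 0.0855
finger_force: 0.0
```

Emit:
apply_moves(moves=[{"offset": [14, -29, 0], "rotation": [0, -0.14, 0], "hand": 0}, {"offset": [13, -28, 0], "rotation": [0, -0.14, 0], "hand": 0}, {"offset": [0, 0, 0], "rotation": [0, -0.14, 0], "hand": 0}, {"offset": [0, 0, 0], "rotation": [0, -0.14, 0], "hand": 0}, {"offset": [0, 0, 0], "rotation": [0, 0, 0], "hand": 0}, {"offset": [0, 0, 0], "rotation": [0, 0, 0], "hand": 0}])

```text
time: 2.5
eef_pos: [0.4315, -0.0919, 0.2492]
ee_rot: [[-0.821, 0.214, 0.529], [0.252, 0.968, -0.0], [-0.512, 0.133, -0.848]]
ft_force: [1.1, -0.1, 0.6]
opening: 0.0853
finger_force: 0.0
```

```bash
python3 - <<'E'
from h import *
p,d,W=snap('wrist','w1.png');np.save('w1.npy',W);print(np.round(cams.camera_info('wrist')['T_tool_cam'],3).tolist(),np.round(cams.camera_info('wrist')['K'],1).tolist(),arm.state()['eef_pos'])
np.save('w1st.npy',np.r_[arm.state()['eef_pos'],np.array(arm.state()['ee_rot']).ravel()])
E
```

```text
[[0.0, 0.959, 0.283, 0.071], [1.0, 0.0, -0.001, 0.0], [-0.001, 0.283, -0.959, -0.143], [0.0, 0.0, 0.0, 1.0]] [[323.4, 0.0, 321.7], [0.0, 323.4, 199.8], [0.0, 0.0, 1.0]] [ 0.4339897  -0.09294629  0.2517297 ]
```

View pics/w1.png

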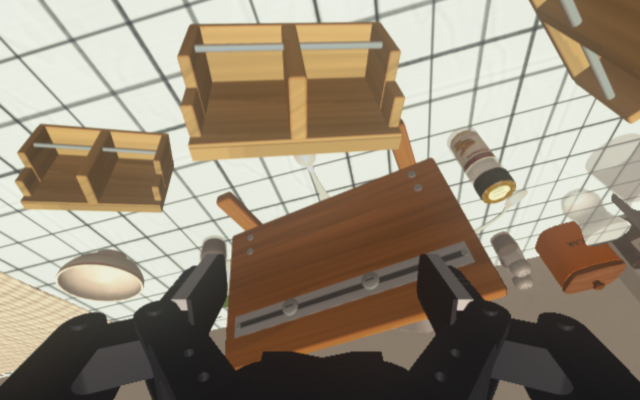

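```bash
python3 - <<'E'
from h import *
p=cv2.imread('pics/w1.png');W=np.load('w1.npy')
f=W[170:340,235:490].reshape(-1,3);f=f[(f[:,2]>.03)&(f[:,2]<.2)&(f[:,0]>.58)]
for _ in range(8):
    A=np.c_[f[:,1:],np.ones(len(f))];k=np.linalg.lstsq(A,f[:,0],rcond=None)[0];r=f[:,0]-A@k;f=f[abs(r)<max(.004,1.5*r.std())]
print('face',k,len(f),r.std())
h=(k[0]*W[...,1]+k[1]*W[...,2]+k[2]-W[...,0])
m=((h>.005)&(h<.014)&(W[...,2]>.14)&(W[...,2]<.19)).astype(np.uint8)
n,l,s,c=cv2.connectedComponentsWithStats(m)
by=np.array([-.1915,.9815,0])
for i in range(1,n):
    if s[i,4]>40:
        q=W[l==i];e=q@by;print(c[i].round(1),s[i],q.mean(0).round(4),((q.min(0)+q.max(0))/2).round(4),'by ext',(e.max()-e.min()).round(4),((e.max()+e.min())/2).round(4))
# board centre via edges
b=W[(abs(h)<.006)&(W[...,2]>.13)&(W[...,2]<.21)];e=b@by;print('board by',np.percentile(e,[0.2,99.8]))
C=cv2.resize(p[255:330,230:450],None,fx=3.5,fy=3.5,interpolation=2);cv2.imwrite('pics/w1c.png',C)
r=W[20:165,170:410].reshape(-1,3);r=r[(r[:,2]>.015)&(r[:,2]<.12)&(r[:,0]<.52)]
print('rack',cv2.minAreaRect((r[:,:2]*1000).astype(np.float32)))
for s in ['rack','spice_jar']: print(s,[(round(x['score'],2),np.round(x['bbox'])) for x in cams.find_in('wrist',s)][:3])
E
```

```text
face [-0.19624869 -0.00172197  0.62392812] 26648 0.0007469494945332849
[369.6 279. ] [361 271  18  17 246] [ 0.6281 -0.0689  0.1664] [ 0.6288 -0.0689  0.1656] by ext 0.0197 -0.1883
[289.5 305.3] [282 297  16  18 209] [ 0.6474 -0.1666  0.1664] [ 0.6482 -0.1671  0.1655] by ext 0.0199 -0.2883
board by [-0.38141728 -0.06500776]
rack ((442.2715148925781, -94.6738510131836), (180.48623657226562, 72.42135620117188), 75.54125213623047)
rack [(0.96, array([582.,  62., 110., 124.])), (0.66, array([290.,  90., 226., 139.])), (0.61, array([ 95., 166., 162.,  88.]))]
spice_jar [(0.98, array([481., 164.,  72.,  76.]))]
```

View pics/w1c.png

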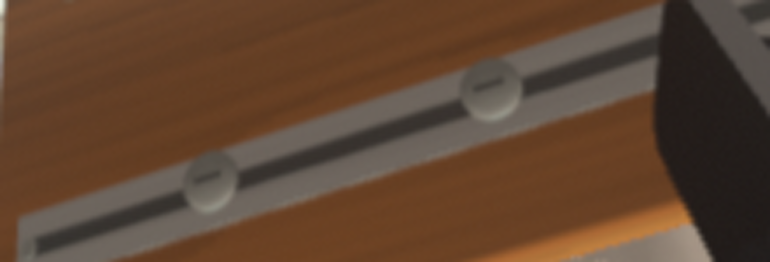

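Emit:
apply_moves(moves=[{"offset": [0, 0, -5], "rotation": [0, 0.14, 0], "hand": 0}, {"offset": [0, 0, -10], "rotation": [0, 0.14, 0], "hand": 0}, {"offset": [0, 0, -20], "rotation": [0, 0.14, 0], "hand": 0}, {"offset": [0, 0, -20], "rotation": [0, 0.14, 0], "hand": 0}, {"offset": [0, 0, -30], "rotation": [0, 0, 0], "hand": 0}, {"offset": [0, 0, -30], "rotation": [0, 0, 0], "hand": 0}, {"offset": [0, 0, -30], "rotation": [0, 0, 0], "hand": 0}, {"offset": [0, 0, -24], "rotation": [0, 0, 0], "hand": 0}, {"offset": [0, 0, -10], "rotation": [0, 0, 0], "hand": 0}, {"offset": [0, 0, 0], "rotation": [0, 0, 0], "hand": 0}, {"offset": [0, 0, 0], "rotation": [0, 0, 0], "hand": 0}])

```text
time: 3.75
eef_pos: [0.4345, -0.0924, 0.0714]
ee_rot: [[-0.968, 0.251, 0.002], [0.251, 0.968, -0.001], [-0.002, -0.0, -1.0]]
ft_force: [-0.3, -0.0, 0.4]
opening: 0.0854
finger_force: 0.0
```

Emit:
apply_moves(moves=[{"offset": [0, 0, 0], "rotation": [0, 0, 0], "hand": 0.5}, {"offset": [0, 0, 0], "rotation": [0, 0, 0], "hand": 0.8}, {"offset": [0, 0, 0], "rotation": [0, 0, 0], "hand": 1}, {"offset": [0, 0, 0], "rotation": [0, 0, 0], "hand": 1}, {"offset": [0, 0, 0], "rotation": [0, 0, 0], "hand": 1}, {"offset": [0, 0, 0], "rotation": [0, 0, 0], "hand": 1}, {"offset": [0, 0, 0], "rotation": [0, 0, 0], "hand": 1}, {"offset": [0, 0, 0], "rotation": [0, 0, 0], "hand": 1}], squeeze=90)

```text
time: 4.55
eef_pos: [0.4326, -0.0921, 0.0708]
ee_rot: [[-0.968, 0.251, 0.001], [0.251, 0.968, -0.0], [-0.001, -0.0, -1.0]]
ft_force: [-2.4, 0.1, 6.1]
opening: 0.013
finger_force: 88.5
```

Emit:
apply_moves(moves=[{"offset": [0, 0, 10], "rotation": [0, 0, 0], "hand": 1}, {"offset": [0, 0, 20], "rotation": [0, 0, 0], "hand": 1}, {"offset": [0, 0, 30], "rotation": [0, 0, 0], "hand": 1}, {"offset": [0, 0, 30], "rotation": [0, 0, 0], "hand": 1}, {"offset": [10, -4, 20], "rotation": [0, 0, 0.05], "hand": 1}, {"offset": [20, -7, 5], "rotation": [0, 0, 0.08], "hand": 1}, {"offset": [20, -7, 0], "rotation": [0, 0, 0.08], "hand": 1}, {"offset": [20, -7, 0], "rotation": [0, 0, 0.08], "hand": 1}, {"offset": [20, -7, 0], "rotation": [0, 0, 0.08], "hand": 1}, {"offset": [20, -7, 0], "rotation": [0, 0, 0.076], "hand": 1}, {"offset": [12, -3, 0], "rotation": [0, 0, 0], "hand": 1}, {"offset": [0, 0, 0], "rotation": [0, 0, 0], "hand": 1}])

```text
time: 5.75
eef_pos: [0.555, -0.1342, 0.1843]
ee_rot: [[-0.982, -0.191, -0.001], [-0.191, 0.982, 0.001], [0.001, 0.001, -1.0]]
ft_force: [-0.8, 0.6, -5.4]
opening: 0.0131
finger_force: 87.8
```

```bash
python3 - <<'E'
from h import *
bx=np.array([.9813,.1926,0]);by=np.array([-.1926,.9813,0])
for c in('scene','top','wrist'):
    st=arm.state();p,d,W=snap(c,c+'2.png')
    w=W.reshape(-1,3);w=w[~np.isnan(w[:,0])]
    t=np.array(st['eef_pos']);q=np.c_[(w-t)@bx,(w-t)@by,w[:,2]]
    m=q[(abs(q[:,1])<.11)&(q[:,0]>-.06)&(q[:,0]<.07)&(q[:,2]>.09)&(q[:,2]<.235)]
    print(c,t.round(4))
    for lo,hi in((.2,.222),(.228,.236)):
        a=m[(m[:,2]>lo)&(m[:,2]<hi)]
        if len(a)>20:print(lo,len(a),np.percentile(a,[1,50,99],axis=0).round(4).tolist())
    a=m[(m[:,2]>.1)&(abs(m[:,1])>.03)&(m[:,0]<.06)];R=cv2.minAreaRect((a[:,:2]*1000).astype(np.float32));print('rect',R,np.percentile(a[:,2],[1,99]))
print(arm.state()['ee_rot'])
E
```

```text
scene [ 0.555  -0.1342  0.1843]
0.2 681 [[-0.0259, -0.0911, 0.2003], [0.0271, -0.0213, 0.2111], [0.0407, 0.0869, 0.2217]]
0.228 90 [[-0.0134, -0.0394, 0.2285], [-0.0104, 0.0075, 0.2316], [0.0115, 0.0368, 0.2347]]
rect ((10.39577865600586, -1.5514907836914062), (180.56240844726562, 74.8548583984375), 89.59600830078125) [0.11511289 0.22550389]
top [ 0.5539 -0.1338  0.1844]
0.2 141 [[-0.0027, 0.0412, 0.2009], [0.0223, 0.0822, 0.2152], [0.039, 0.0896, 0.2218]]
rect ((7.725353240966797, 62.105613708496094), (55.229183197021484, 71.64405822753906), 89.82371520996094) [0.1184621  0.22822219]
wrist [ 0.5532 -0.1336  0.1845]
0.2 8267 [[-0.0253, -0.0886, 0.2003], [0.0059, 0.0002, 0.2126], [0.0295, 0.0886, 0.2218]]
0.228 2024 [[-0.0135, -0.0371, 0.2281], [-0.0113, -0.0081, 0.2318], [0.0093, 0.0367, 0.2349]]
rect ((2.2925586700439453, 0.01477813720703125), (180.52938842773438, 56.02671432495117), 89.98762512207031) [0.12052917 0.2171062 ]
[[-9.81613446e-01 -1.90863151e-01 -2.51004316e-03]
 [-1.90866075e-01  9.81615598e-01  9.79812728e-04]
 [ 2.27688737e-03  1.44087943e-03 -9.99996370e-01]]
```

View pics/wrist2.png

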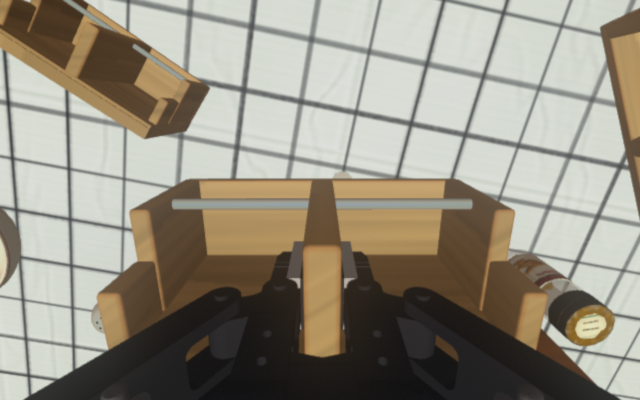

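Emit:
apply_moves(moves=[{"offset": [10, 2, 0], "rotation": [0, 0, 0], "hand": 1}, {"offset": [15, 3, 0], "rotation": [0, 0, 0], "hand": 1}, {"offset": [10, 2, 0], "rotation": [0, 0, 0], "hand": 1}, {"offset": [2, 0.4, 0], "rotation": [0, 0, 0], "hand": 1}, {"offset": [2, 0.4, 0], "rotation": [0, 0, 0], "hand": 1}, {"offset": [2, 0.4, 0], "rotation": [0, 0, 0], "hand": 1}, {"offset": [2, 0.4, 0], "rotation": [0, 0, 0], "hand": 1}, {"offset": [0, 0, 0], "rotation": [0, 0, 0], "hand": 1}])

```text
time: 6.7
eef_pos: [0.5974, -0.1254, 0.1854]
ee_rot: [[-0.982, -0.191, 0.0], [-0.191, 0.982, 0.0], [-0.0, 0.0, -1.0]]
ft_force: [-0.4, 0.8, -4.0]
opening: 0.0126
finger_force: 87.8
```

Emit:
apply_moves(moves=[{"offset": [2, 0.4, 0], "rotation": [0, 0, 0], "hand": 1}, {"offset": [1, 0.2, 0], "rotation": [0, 0, 0], "hand": 1}, {"offset": [1, 0.2, 0], "rotation": [0, 0, 0], "hand": 1}, {"offset": [1, 0.2, 0], "rotation": [0, 0, 0], "hand": 1}, {"offset": [0, 0, 0], "rotation": [0, 0, 0], "hand": 1}])

```text
time: 7.2
eef_pos: [0.6016, -0.1246, 0.1852]
ee_rot: [[-0.982, -0.191, -0.002], [-0.191, 0.982, -0.0], [0.002, -0.0, -1.0]]
ft_force: [-4.5, -0.6, -2.7]
opening: 0.0132
finger_force: 88.3
```

Emit:
apply_moves(moves=[{"offset": [1, 0.2, 0], "rotation": [0, 0, 0], "hand": 1}, {"offset": [1, 0.2, 0], "rotation": [0, 0, 0], "hand": 1}, {"offset": [0, 0, 0], "rotation": [0, 0, 0], "hand": 1}])

```text
time: 7.5
eef_pos: [0.6015, -0.1246, 0.1852]
ee_rot: [[-0.982, -0.19, -0.006], [-0.19, 0.982, -0.001], [0.006, -0.0, -1.0]]
ft_force: [-10.6, -2.4, 1.3]
opening: 0.0129
finger_force: 88.8
```

Emit:
apply_moves(moves=[{"offset": [-1, -0.2, -2], "rotation": [0, 0, 0], "hand": 1}, {"offset": [0, 0, -2], "rotation": [0, 0, 0], "hand": 1}, {"offset": [0, 0, -2], "rotation": [0, 0, 0], "hand": 1}, {"offset": [0, 0, -2], "rotation": [0, 0, 0], "hand": 1}, {"offset": [0, 0, -2], "rotation": [0, 0, 0], "hand": 1}, {"offset": [0, 0, 0], "rotation": [0, 0, 0], "hand": 1}])

```text
time: 8.1
eef_pos: [0.6014, -0.1244, 0.175]
ee_rot: [[-0.982, -0.19, -0.004], [-0.19, 0.982, -0.0], [0.004, 0.0, -1.0]]
ft_force: [-7.7, -1.4, -1.6]
opening: 0.0129
finger_force: 88.5
```

Emit:
apply_moves(moves=[{"offset": [0, 0, -2], "rotation": [0, 0, 0], "hand": 1}, {"offset": [0, 0, -2], "rotation": [0, 0, 0], "hand": 1}, {"offset": [0, 0, -2], "rotation": [0, 0, 0], "hand": 1}, {"offset": [0, 0, -2], "rotation": [0, 0, 0], "hand": 1}, {"offset": [0, 0, 0], "rotation": [0, 0, 0], "hand": 1}], squeeze=120)

```text
time: 8.6
eef_pos: [0.6015, -0.1245, 0.1672]
ee_rot: [[-0.982, -0.19, -0.004], [-0.19, 0.982, -0.001], [0.004, 0.0, -1.0]]
ft_force: [-7.8, -0.9, -0.5]
opening: 0.0126
finger_force: 116.9
```

Emit:
apply_moves(moves=[{"offset": [0, 0, -2], "rotation": [0, 0, 0], "hand": 1}, {"offset": [0, 0, -2], "rotation": [0, 0, 0], "hand": 1}, {"offset": [0, 0, -2], "rotation": [0, 0, 0], "hand": 1}, {"offset": [0, 0, 0], "rotation": [0, 0, 0], "hand": 1}])

```text
time: 9.0
eef_pos: [0.6016, -0.1249, 0.1643]
ee_rot: [[-0.982, -0.19, -0.001], [-0.19, 0.982, -0.002], [0.002, -0.002, -1.0]]
ft_force: [-13.8, -0.2, 14.4]
opening: 0.0126
finger_force: 119.5
```

Emit:
apply_moves(moves=[{"offset": [0, 0, -2], "rotation": [0, 0, 0], "hand": 1}, {"offset": [0, 0, -2], "rotation": [0, 0, 0], "hand": 1}, {"offset": [0, 0, 0], "rotation": [0, 0, 0], "hand": 1}])

```text
time: 9.3
eef_pos: [0.6017, -0.1253, 0.1604]
ee_rot: [[-0.982, -0.19, -0.001], [-0.19, 0.982, -0.003], [0.001, -0.003, -1.0]]
ft_force: [-12.5, -2.1, 13.6]
opening: 0.0129
finger_force: 118.9
```

Emit:
apply_moves(moves=[{"offset": [0, 0, -2], "rotation": [0, 0, 0], "hand": 1}, {"offset": [0, 0, -2], "rotation": [0, 0, 0], "hand": 1}, {"offset": [0, 0, 0], "rotation": [0, 0, 0], "hand": 1}])

```text
time: 9.6
eef_pos: [0.6018, -0.1254, 0.1575]
ee_rot: [[-0.982, -0.19, -0.0], [-0.19, 0.982, -0.003], [0.001, -0.003, -1.0]]
ft_force: [-16.0, -1.6, 19.1]
opening: 0.0125
finger_force: 120.1
```

Emit:
apply_moves(moves=[{"offset": [0, 0, -2], "rotation": [0, 0, 0], "hand": 1}, {"offset": [0, 0, -1], "rotation": [0, 0, 0], "hand": 1}, {"offset": [0, 0, 0], "rotation": [0, 0, 0], "hand": 1}])

```text
time: 9.9
eef_pos: [0.6018, -0.1255, 0.1573]
ee_rot: [[-0.982, -0.19, 0.002], [-0.19, 0.982, -0.004], [-0.001, -0.004, -1.0]]
ft_force: [-21.4, -1.1, 33.6]
opening: 0.0126
finger_force: 121.8
```

Emit:
apply_moves(moves=[{"offset": [-0.5, -0.1, 2], "rotation": [0, 0, 0], "hand": 1}, {"offset": [-0.5, -0.1, 2], "rotation": [0, 0, 0], "hand": 1}, {"offset": [0, 0, 0], "rotation": [0, 0, 0], "hand": 1}], squeeze=60)

```text
time: 10.2
eef_pos: [0.6017, -0.1254, 0.1574]
ee_rot: [[-0.982, -0.19, 0.001], [-0.19, 0.982, -0.003], [-0.0, -0.003, -1.0]]
ft_force: [-9.3, -1.8, 11.8]
opening: 0.0126
finger_force: 118.7
```

Emit:
apply_moves(moves=[{"offset": [0, 0, 1.5], "rotation": [0, 0, 0], "hand": 1}, {"offset": [0, 0, 0], "rotation": [0, 0, 0], "hand": 0.7}, {"offset": [0, 0, 0], "rotation": [0, 0, 0], "hand": 0.4}, {"offset": [0, 0, 0], "rotation": [0, 0, 0], "hand": 0.3}, {"offset": [0, 0, 0], "rotation": [0, 0, 0], "hand": 0.3}, {"offset": [0, 0, 0], "rotation": [0, 0, 0], "hand": 0.3}])

```text
time: 10.8
eef_pos: [0.6027, -0.1243, 0.1559]
ee_rot: [[-0.982, -0.191, 0.001], [-0.191, 0.982, 0.0], [-0.001, 0.0, -1.0]]
ft_force: [0.6, -0.2, 0.4]
opening: 0.0599
finger_force: 0.0
```

Emit:
apply_moves(moves=[{"offset": [0, 0, 10], "rotation": [0, 0, 0], "hand": 0.3}, {"offset": [0, 0, 15], "rotation": [0, 0, 0], "hand": 0.3}, {"offset": [0, 0, 20], "rotation": [0, 0, 0], "hand": 0.3}, {"offset": [0, 0, 25], "rotation": [0, 0, 0], "hand": 0.3}, {"offset": [0, 0, 25], "rotation": [0, 0, 0], "hand": 0.3}, {"offset": [-20, 0, 10], "rotation": [0, 0, 0], "hand": 0.3}, {"offset": [-40, 0, 0], "rotation": [0, 0, 0], "hand": 0.3}, {"offset": [-40, 0, 0], "rotation": [0, 0, 0], "hand": 0.3}, {"offset": [-40, 0, 0], "rotation": [0, 0, 0], "hand": 0.3}, {"offset": [-40, 0, 0], "rotation": [0, 0, 0], "hand": 0.3}, {"offset": [0, 0, 0], "rotation": [0, 0, 0], "hand": 0.3}, {"offset": [0, 0, 0], "rotation": [0, 0, 0], "hand": 0.3}])

```text
time: 12.0
eef_pos: [0.4223, -0.1245, 0.2618]
ee_rot: [[-0.982, -0.19, 0.002], [-0.19, 0.982, -0.0], [-0.002, -0.001, -1.0]]
ft_force: [0.5, -0.9, -0.8]
opening: 0.0599
finger_force: 0.0
```

```bash
python3 - <<'E'
from h import *
bx=np.array([.9813,.1926,0]);by=np.array([-.1926,.9813,0]);o=np.array([.6466,-.1164,0])
for c in('scene','top'):
    p,d,W=snap(c,c+'3.png')
    w=W.reshape(-1,3);w=w[~np.isnan(w[:,0])]
    q=np.c_[(w-o)@bx,(w-o)@by,w[:,2]]
    m=q[(abs(q[:,1])<.11)&(q[:,0]>-.09)&(q[:,0]<-.012)&(q[:,2]>.06)&(q[:,2]<.235)]
    print(c,cv2.minAreaRect((m[:,:2]*1000).astype(np.float32)),np.percentile(m[:,2],[.5,1,97,99,99.7]).round(4))
a=cv2.imread('pics/scene3.png');cv2.imwrite('pics/s3c.png',cv2.resize(a[120:290,270:480],(740,600),interpolation=2))
E
```

```text
scene ((-42.476295471191406, -1.7646865844726562), (180.32423400878906, 61.51680374145508), 89.7602767944336) [0.0873 0.0881 0.1973 0.1983 0.199 ]
top ((-43.204891204833984, -0.31937408447265625), (179.78465270996094, 62.25813674926758), 89.97114562988281) [0.0896 0.0902 0.1997 0.2009 0.2018]
```

View pics/s3c.png

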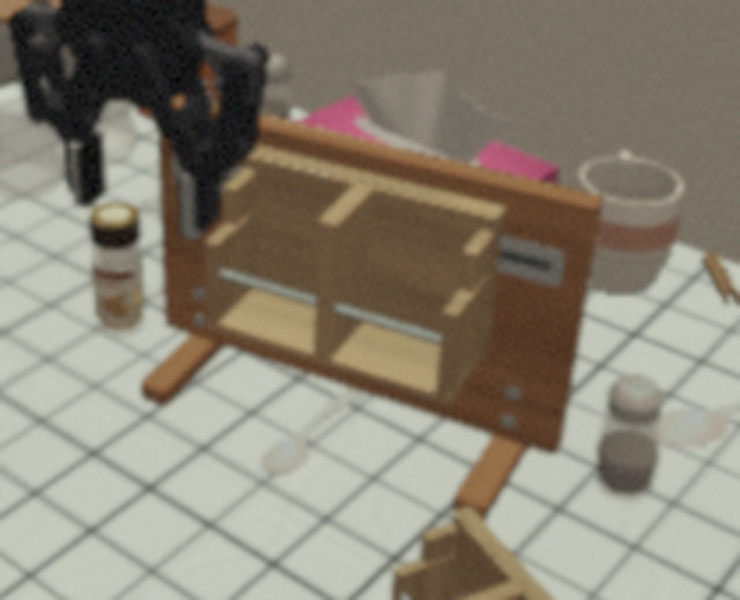

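The picture shows the rack hanging level and flush on the board. Its partition is near (335,260) in the crop, its top is at z = 0.199 as it should be, the objects around it are undisturbed, and the gripper is clear of everything.

```bash
python3 -c "
from bench import arm
print(arm.job_done())"
```

```text
the job is handed in; nothing more can be done
None
```

The rack hangs on both studs, pulled down to the hard stop, level and flush with the board, and the gripper let go and backed clear. I handed the job in after about 12 s of robot time, but the hand-in gave no verdict.

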